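Lock the washroom caddy into its roller bay and hold the key turned

ROBOT

A 6-joint arm with a two-finger parallel gripper is mounted at the origin on the work surface. World frame = base frame: x ahead of the robot, y to its left, z up, the work surface at z = 0. Lengths are in m, angles in rad, forces in N, time in s.
With the tool pointing down it reaches from about 0.325 to 0.775 m from the base axis. Payload 5.5 kg.
Tool frame: the origin (TCP) lies on the centre line of the jaws, within the pads' length; the fingertips stand 11 mm ahead of it and the grasp point (between the pads) lies 8 mm behind it (ctrl.tips_ahead is the distance from the TCP to the fingertips, in m); z points along the fingers, y is the direction in which the jaws open and shut (so a half turn about z gives the same grasp; the last joint's range is limited). The gripper opens to 88 mm and grips with 3 to 60 N. Pads are 20 mm wide; open, the fingers measure 115 mm over their backs; the gripper's body (75 mm by 178 mm) begins 61 mm behind the grasp point.
Start: joints at [-0.057, 0.091, 1.231, -0, 1.82, -0.057], TCP at [0.6, -0, 0.234] pointing down, gripper open.
Joint ranges: [-2.87, 2.87], [-0.86, 2.18], [0.17, 2.46], [-1.51, 4.65], [0.06, 2.69], [-2.65, 2.65]. Speed limits (rad/s): [2.57, 2.57, 3.01, 3.14, 3.14, 3.14].

INTERFACE

Orientations are given as a unit quaternion [x, y, z, w].
In Python, from station import ctrl gives the robot as it stands.
- The arm moves only by the tool drive_tool, never from a script. Its argument "rows" is a list of rows, each a list of 7 numbers: the opening, from -1 (shut) to 1 (fully open), then the shift along the tool's x, y, z in mm, then the turn, a rotation vector about the tool's x, y, z in rad. In form: [[gripper, dx, dy, dz, ax, ay, az], ...]. A call has 1 to 20 rows; each row shifts and turns the commanded pose from where the row before left it, along the tool's axes as they then stand; what a row does not reach is not made up. A row lasts 1/10 s, in which the tool goes at most 50 mm and 8.59 degrees, less where a joint would pass 70% of its speed; a pose out of reach is approached as far as the arm can. A call is refused whole if a number of a shift passes 50 or a number of a turn 0.15, either way. A call with a gripper value outside its range is refused whole. The fingers move at their own pace and stop on an object; the grip force is fixed at half the most. Time passes only in rows, so rows that do not move let the fingers close. It gives the time, the measured TCP pose, the force and the opening at its end, in the units of the state.
- ctrl.read_state(): the state, without advancing time (a new reading comes with each control period).
- ctrl.capture(name): name is "scene" or "side" or "wrist"; returns a dict with "image" (480x640x3 uint8, red, green, blue), "camera_matrix" (3x3 intrinsics, pixels), "R" (3x3) and "t" (3): a world point X has camera coordinates R X + t; the wrist camera has in their place "T_tool_cam" (4x4, takes a point from camera to tool coordinates, whose origin is the TCP and whose axes are the flange's). Camera axes: x right, y down, z forward; pixel columns grow to the right and rows downward; lengths in m; the calibration is good to about 2 mm. The wrist camera is an equidistant fisheye: a pixel r from the principal point sees the ray r / f radians off the axis. A picture is of the moment at which its call begins: read the wrist's pose just before it. There is no depth.
- ctrl.finish_job(): hands the job in, once; it reports no verdict.
The state is a dict: "time_s": time; "qpos": joint angles; "joint_vel": joint speeds; "tau": joint torques, N m; "tcp_pos": TCP position; "ee_rot": TCP orientation; "ft_force": force on the tool from outside, world axes, zero at the start; "ft_torque": the same for the moment, N m; "grip_width": finger opening in m.
Only numpy, scipy, OpenCV 4.12 (cv2) and the standard library are available. Lean on these libraries where they do the work, as an engineer would, in place of code of your own. Each camera call takes 0.05 s, during which the arm holds its last target.

TASK

Push the rattan caddy along the rollers until it is fully home against the end board of the bay and leave it there, then take the key out of its wooden block and push it right down into the brass lock beside the bay; the pins are sticky, so push firmly and wiggle it if it stops short. Turn the key a quarter turn clockwise (seen from above) until the steel bar has swung across behind the caddy; the lock is sprung, so finish still gripping the key and holding it turned, with the hand touching only the key. Do not disturb the glass jar, hair clip, tweezers and cup standing around.

Things in the scene. Friction and masses are not known exactly. Their poses are not given: they have to be found in the camera images.
- station: fixed wooden roller track ending in a bay. Origin: on the ledge (z = 0) under the centre of the caddy when fully home; +y runs along the track into the bay, +x to the side of the lock. Track from y = -340 to +61 mm; free rollers, tops 34 mm high, 30 mm apart; side guides 112 mm apart inside, 10 mm thick, 48 mm high. The lock stands on a steel post at x = +98, y = -78 mm
- caddy: open rattan caddy, 100 mm wide (x), 120 mm long (y), 58 mm high, 0.35 to 0.7 kg, its toiletries fixed in it (top 64 mm up). Stands on the rollers with y along the track. Origin: centre of its underside. It starts 130 to 210 mm short of home and rolls easily; home, its y in the station frame is 0 (within 10 mm)
- key: flat key standing upright, blade down, in the block. Origin: centre of the underside of its shoulder. z up, y along its width, x across its thickness. Above the origin the black plastic bow, 10 mm thick (x): a shoulder 36 mm wide and 6 mm high, then a disc about 30 mm wide up to z = 36 mm; pinch it across x. Below it the steel blade. Same both ways round. 30 g
- key_block: fixed wooden block 60 (x) by 70 (y) by 36 mm high with the loose slot that holds the key at its centre. Origin: centre of its underside; its x and y are parallel to those of the key as it stands at the start
- keyway (a point): the keyhole: middle of the slot's mouth on top of the brass plug (30 by 40 mm), 100 mm above the ledge, on its vertical turning axis. z up; the slot is long along y (20.5 mm), 6.5 mm wide along x, with a 3 mm funnel round the mouth. The frame turns with the plug; at the start its axes are parallel to the station's. Fully in, the key's shoulder rests on the plug and its origin is here
- bolt (a joint): turn of the lock plug with its steel bar, rad: 0 at the start (bar parallel to the track, pointing to station -y), grows clockwise seen from above, stop at 1.57 (bar across the track behind the caddy). A spring turns it back, 0.03 N m at 0, 0.13 N m at the stop. The key has about 0.14 rad of play in the slot, so the hand must turn that much further than the plug
- end_board (a point): middle of the top edge of the bay's end board, on its inner face, 61 mm beyond the station's origin along station +y, 82 mm above the ledge. The caddy stops against this face. Beside the bay (from station y = -34 mm on) the guides are 68 mm high
- key_tip (a point): tip of the key's steel blade, 28 mm below the key's origin. The blade is 18 mm wide (key y) and 4 mm thick (key x), tapering over the last 6 mm
- slot_floor (a point): floor of the lock's slot, 30 mm below the keyway (the key's tip stops 2 mm above it). Two sprung sticky pins stand 3 mm into the slot, 10 and 20 mm below the mouth, one from each long side; pushing the blade past them takes about 10 to 18 N, then it slips on; grip the key with 30 N or more
- bar_tip (a point): outer end of the steel bar, 102 mm from the plug's axis; the bar is 10 mm square and 70 to 80 mm above the ledge
- jar: bystander: glass jar with a wooden lid, 56 mm across, 75 mm high; origin centre of its underside
- hair_clip: bystander: purple plastic hair clip, 70 by 46 by 20 mm; origin centre of its underside
- tweezers: bystander: steel tweezers lying flat, about 93 by 18 by 6 mm; origin on the ledge at mid length
- cup: bystander: blue ceramic cup, 72 mm across, 90 mm high; origin centre of its underside

How it is judged:
By the outcome, as a careful person would: the job done as asked, in the order asked, and still so for the second after the job is handed in, while the arm keeps its last pose, push and grip.
It also fails if it takes over 70 s, if anything falls off the work surface, if the arm or the gripper's body presses on something with over 40 N, if the wrist force passes 120 N, or if a joint passes its speed limit or range.

## Working session

There is one attempt and no reset: what is moved stays moved. The work goes in short steps, Python scripts to look and compute and a tool call to move; the robot and the scene stay as the last step left them, time stands still between calls to the robot, and variables do not carry over. Pictures are saved under pics/ and viewed, and the job is handed in when it is done.

Besides the shell and the picture viewer there is one more tool, called after "Emit:" as name(argument=value, ...), one argument or row to a line, values as JSON. drive_tool: Moves the arm, as the interface text tells. Its arguments: {"type":"object","properties":{"rows":{"type":"array"}},"required":["rows"]}

```bash
ls; mkdir -p pics; python3 - <<'E'
from station import ctrl
import cv2
s=ctrl.read_state()
for k,v in s.items(): print(k,v)
for n in("scene","side","wrist"):
    c=ctrl.capture(n); cv2.imwrite(f"pics/{n}0.png",c["image"][:,:,::-1])
    print(n,{k:v.tolist() for k,v in c.items() if k!="image" and hasattr(v,'tolist')})
print(ctrl.tips_ahead)
E
```

```text
pics
time_s 0.0
qpos [-5.67045976e-02  9.18162982e-02  1.23186661e+00  9.43047444e-06
  1.81978940e+00 -5.67112412e-02]
joint_vel [ 0.0018876  -0.00039434 -0.00037073 -0.00085403  0.00036645  0.00130159]
tau [-3.13584051e-04 -4.46447504e+01 -4.06449509e+01  6.96761138e-02
  2.93726998e-02 -1.50731516e-04]
tcp_pos [5.99727974e-01 1.40031238e-05 2.32543222e-01]
ee_rot [ 7.07103301e-01  7.07109636e-01 -6.22414507e-04 -7.04199424e-04]
ft_force [-0.38135612 -0.19299692  0.12849106]
ft_torque [0.0269339  0.05121282 0.00892312]
grip_width 0.08785679071252649
scene {'camera_matrix': [[469.8686130489165, 0.0, 313.70753413081843], [0.0, 469.8686130489165, 242.6563873274563], [0.0, 0.0, 1.0]], 'R': [[0.32284352437206065, 0.9464453167024407, 0.003649830549910351], [0.7678006712177154, -0.25964701709212995, -0.5857179831563863], [-0.553402374451585, 0.1918976003163551, -0.8105067075257134]], 't': [-0.18067974694809177, -0.361970636285733, 1.3792426864865381]}
side {'camera_matrix': [[492.6144956588442, 0.0, 324.71316810632635], [0.0, 492.6144956588442, 233.9840662035781], [0.0, 0.0, 1.0]], 'R': [[-0.7953733111003554, -0.606112545056909, 0.0029797170827424433], [-0.27923390594007796, 0.3620535211985749, -0.8893512655644902], [0.5379681419588938, -0.708198298862931, -0.4572148813467755]], 't': [0.4469756175074465, 0.24659125823578196, 0.7759139746100453]}
wrist {'camera_matrix': [[371.64829954431775, 0.0, 323.88322014189094], [0.0, 371.64829954431775, 241.72862534096578], [0.0, 0.0, 1.0]], 'T_tool_cam': [[-0.0001712145549771153, -0.9621928372902914, -0.2723690778205786, 0.07382954403460192], [0.9999989935369209, -0.000548347827108877, 0.0013085258127821411, 4.2975253807253644e-05], [-0.0014084071564630003, -0.2723685796524935, 0.9621919627638564, -0.15079545714226444], [0.0, 0.0, 0.0, 1.0]]}
0.011
```

View pics/scene0.png

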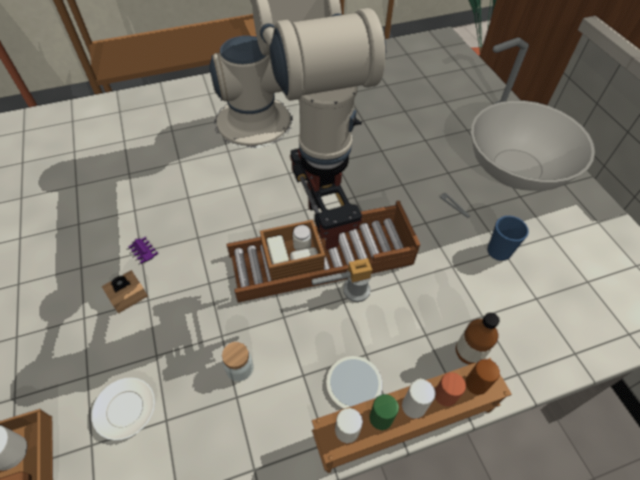

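View pics/side0.png

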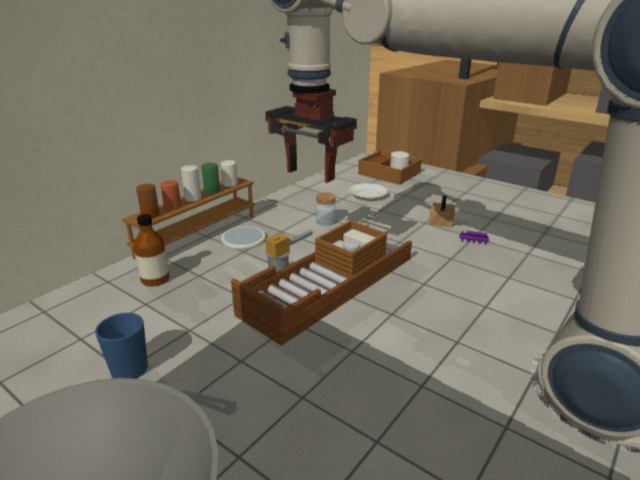

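View pics/wrist0.png

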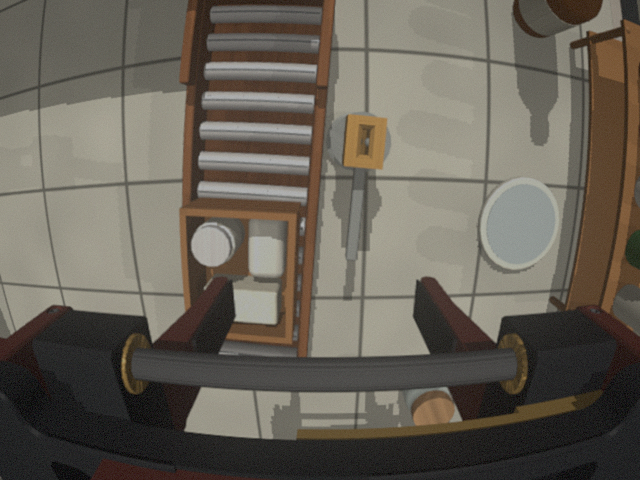

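```bash
cat > h.py <<'E'
import numpy as np, cv2
from scipy.spatial.transform import Rotation as Ro
from station import ctrl
def cap(n,save=None):
    s=ctrl.read_state(); c=ctrl.capture(n)
    c['name']=n
    if n=='wrist':
        T=np.eye(4);T[:3,:3]=Ro.from_quat(s['ee_rot']).as_matrix();T[:3,3]=s['tcp_pos'];c['Twc']=T@c['T_tool_cam']
    if save: 
        cv2.imwrite(f'pics/{save}.png',c['image'][:,:,::-1]); np.save(f'pics/{save}.npy',c,allow_pickle=True)
    return c
def load(n): return np.load(f'pics/{n}.npy',allow_pickle=True).item()
def ray(c,px):
    K=c['camera_matrix'];u=(px[0]-K[0,2])/K[0,0];v=(px[1]-K[1,2])/K[1,1]
    if c['name']=='wrist':
        r=np.hypot(u,v)+1e-12;d=np.array([np.sin(r)*u/r,np.sin(r)*v/r,np.cos(r)]);T=c['Twc'];return T[:3,3],T[:3,:3]@d
    d=np.array([u,v,1.]);d/=np.linalg.norm(d);return -c['R'].T@c['t'],c['R'].T@d
def onz(c,px,z):
    o,d=ray(c,px);return o+d*(z-o[2])/d[2]
def tri(*obs):
    A=np.zeros((3,3));b=np.zeros(3)
    for c,p in obs:
        o,d=ray(c,p);M=np.eye(3)-np.outer(d,d);A+=M;b+=M@o
    X=np.linalg.solve(A,b);res=[np.linalg.norm((np.eye(3)-np.outer(ray(c,p)[1],ray(c,p)[1]))@(X-ray(c,p)[0])) for c,p in obs]
    return X,res
def proj(c,X):
    K=c['camera_matrix']
    if c['name']=='wrist':
        T=np.linalg.inv(c['Twc']);p=T[:3,:3]@X+T[:3,3];r=np.hypot(p[0],p[1]);th=np.arctan2(r,p[2]);return K[:2,2]+K[0,0]*th*p[:2]/r
    p=c['R']@X+c['t'];return (K@(p/p[2]))[:2]
def crop(c,x0,y0,x1,y1,k,name):
    cv2.imwrite(f'pics/{name}.png',cv2.resize(c['image'][y0:y1,x0:x1,::-1],None,fx=k,fy=k,interpolation=cv2.INTER_CUBIC))
def fwd(): 
    s=ctrl.read_state();return s
E
python3 - <<'E'
from h import *
w=cap('wrist','w1');s=cap('scene','s1');d=cap('side','d1')
crop(w,170,0,400,360,2,'w1c') if 0 else crop(w,170,60,420,260,3,'w1c')
crop(s,90,225,170,315,6,'s1c');crop(d,410,180,500,250,6,'d1c');crop(s,220,190,440,310,3,'s1t')
for nm,p in dict(slot=(366,141),barend=(352,258)).items(): print(nm,onz(w,p,0.1 if nm=='slot' else .08))
for p in[(191,0),(331,0),(181,82),(326,85),(307,356)]: print(p,onz(w,p,.068),onz(w,p,.048))
print('key',tri((s,(121,278)),(d,(445,200))))
E
```

```text
slot [0.63191506 0.07281255 0.1       ]
barend [ 0.62425378 -0.02665411  0.08      ]
(191, 0) [0.48198784 0.20775306 0.068     ] [0.474506   0.21623996 0.048     ]
(331, 0) [0.60610029 0.19796418 0.068     ] [0.60648363 0.20583074 0.048     ]
(181, 82) [0.47497227 0.12985078 0.068     ] [0.46704585 0.1334009  0.048     ]
(326, 85) [0.60180594 0.12022604 0.068     ] [0.60191715 0.12316623 0.048     ]
(307, 356) [ 0.58308455 -0.13449059  0.068     ] [ 0.58200936 -0.14769215  0.048     ]
key (array([ 0.47658547, -0.40263182,  0.06182576]), [np.float64(0.0030588478122770342), np.float64(0.0030588478122769835)])
```

View pics/w1c.png

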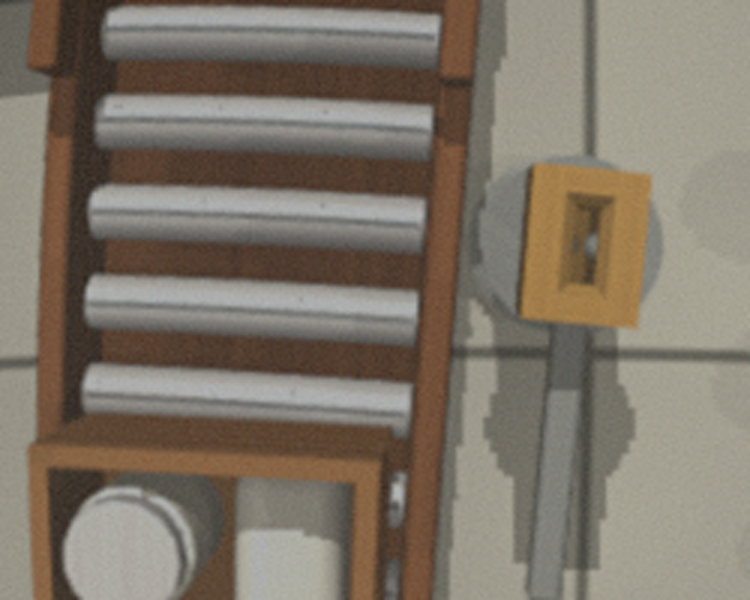

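View pics/s1c.png

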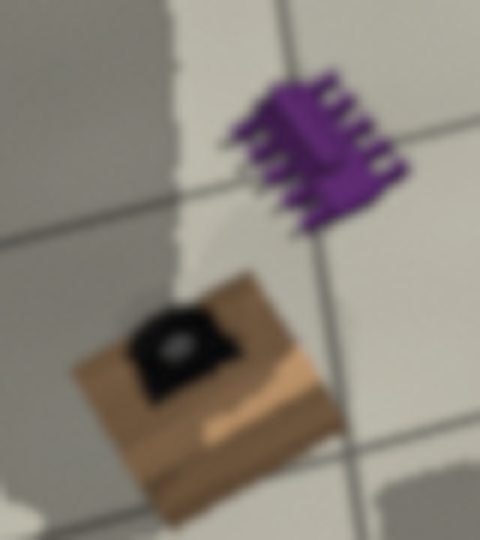

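View pics/d1c.png

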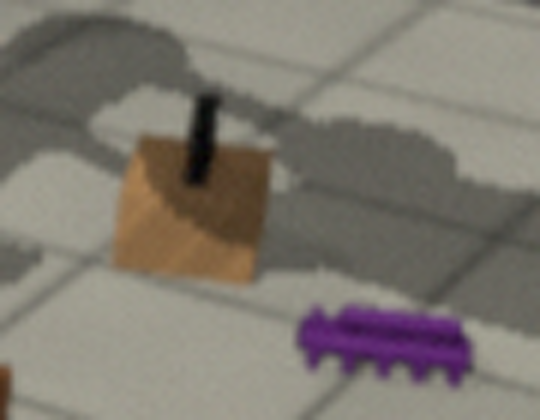

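View pics/s1t.png

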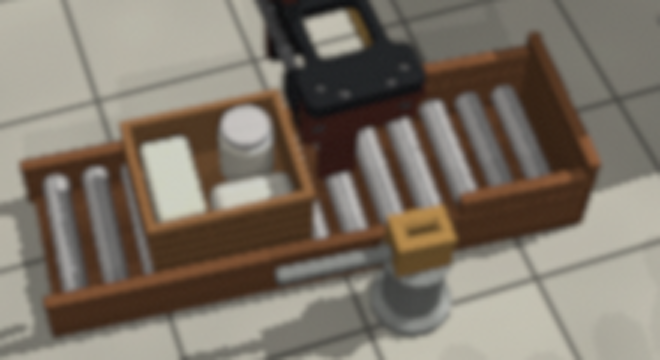

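```bash
python3 - <<'E'
from h import *
w=load('w1');s=load('s1');d=load('d1')
W=lambda x,y:(170+x/3,60+y/3); S=lambda x,y:(220+x/3,190+y/3)
print('slot tri',tri((w,W(587,240)),(s,S(424,229))))
P=[onz(w,W(*p),.1)[:2] for p in[(528,163),(651,176),(637,327),(520,316)]]
P=np.array(P);print(P*1e3, P.mean(0))
a=(P[0]+P[1]-P[2]-P[3])/2;b=(P[1]+P[2]-P[0]-P[3])/2
print('yaw',np.degrees(np.arctan2(-a[0],a[1])),np.degrees(np.arctan2(b[1],b[0])),np.linalg.norm(a),np.linalg.norm(b))
A=onz(w,W(468,100),.048);B=onz(w,W(428,600),.048);print('guide',A,B,np.degrees(np.arctan2(-(A-B)[0],(A-B)[1])))
for p in[(30,450),(385,462)]: print('caddy front',onz(w,W(*p),.092))
for p in[(533,45),(590,165)]: print('end',onz(s,S(*p),.082))
for p in[(126,124),(280,95),(312,200),(160,250)]: print('caddy',onz(s,S(*p),.092))
# key
S2=lambda x,y:(90+x/6,225+y/6);D2=lambda x,y:(410+x/6,180+y/6)
print('shoulder ctr?',tri((s,S2(198,378)),(d,D2(197,185))))
print('top',tri((s,S2(172,306)),(d,D2(207,97))))
for p in[(75,370),(250,272),(347,425),(172,525)]: print('blk',onz(s,S2(*p),.036))
for p in[(140,137),(272,152)]: print('blk d',onz(d,D2(*p),.036))
E
```

```text
slot tri (array([0.63312791, 0.07560914, 0.09563018]), [np.float64(0.002263733992978661), np.float64(0.00226373399297876)])
[[616.64449663  92.97913116]
 [647.84226024  90.43852496]
 [644.8512156   51.5313403 ]
 [614.82146223  53.9411311 ]] [0.63103986 0.07222253]
yaw -3.534233592575549 -4.622451240886227 0.03904685383765133 0.030713658465842324
guide [0.60191614 0.11550247 0.048     ] [ 0.58933126 -0.03922217  0.048     ] -4.650045617364515
caddy front [0.47922322 0.01902021 0.092     ]
caddy front [0.57955609 0.0144114  0.092     ]
end [0.49727334 0.22500762 0.082     ]
end [0.6136844  0.21616621 0.082     ]
caddy [ 0.47857276 -0.09156036  0.092     ]
caddy [0.48894146 0.02289127 0.092     ]
caddy [0.5845385  0.01392686 0.092     ]
caddy [ 0.59010873 -0.09784086  0.092     ]
shoulder ctr? (array([ 0.48037281, -0.40866788,  0.02821563]), [np.float64(0.0018736398396920408), np.float64(0.001873639839692009)])
top (array([ 0.47878938, -0.40346   ,  0.07238925]), [np.float64(0.002107312152148757), np.float64(0.0021073121521488136)])
blk [ 0.47037669 -0.44655501  0.036     ]
blk [ 0.44823512 -0.38314604  0.036     ]
blk [ 0.52404231 -0.35778297  0.036     ]
blk [ 0.54445148 -0.41961014  0.036     ]
blk d [ 0.51677504 -0.42827211  0.036     ]
blk d [ 0.46226748 -0.44918615  0.036     ]
```

Emit:
drive_tool(
  rows=[
    [-1,0,0,0,0,0,0.077],
    [-1,-40,-18,0,0,0,0],
    [-1,-40,-18,0,0,0,0],
    [-1,-40,-18,0,0,0,0],
    [-1,-37,-18,0,0,0,0],
    [-1,0,0,40,0,0,0],
    [-1,0,0,40,0,0,0],
    [-1,0,0,0,0,0,0],
    [-1,0,0,0,0,0,0],
  ],
)

```text
time_s: 1.2
tcp_pos: [0.5159, -0.1508, 0.1538]
ee_rot: [0.734, 0.679, -0.0, -0.001]
ft_force: [0.5, 0.7, 1.0]
grip_width: 0.0192
```

```bash
python3 - <<'E'
from h import *
w=cap('wrist','w2');cap('scene','s2');print(ctrl.read_state()['grip_width'])
E
```

```text
0.011325053015630538
```

View pics/w2.png

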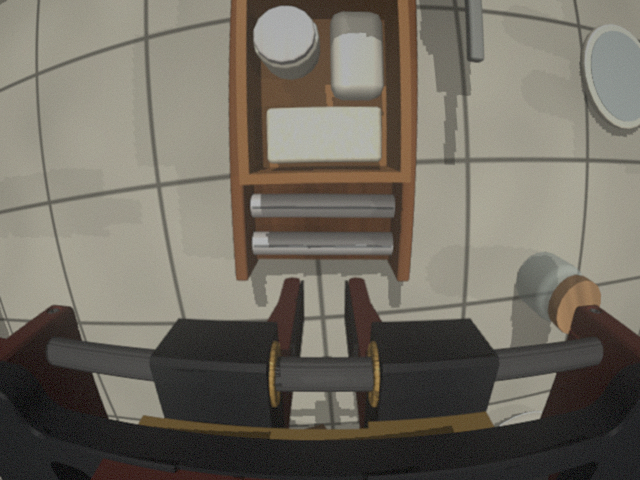

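View pics/s2.png

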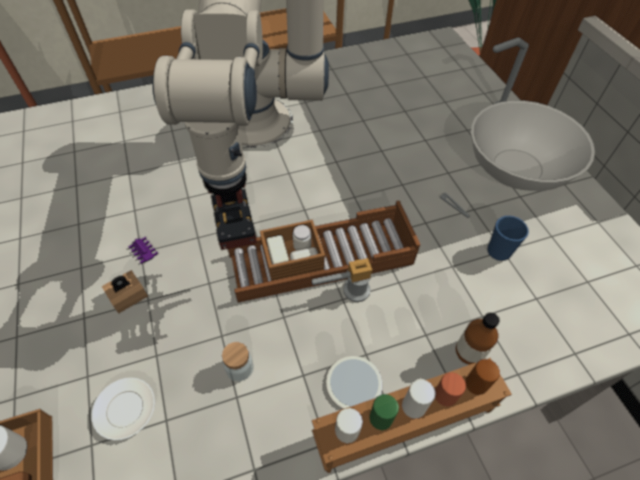

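```bash
python3 - <<'E'
from h import *
w=load('w2')
s=ctrl.read_state();print(s['tcp_pos'])
o=np.array([.5398,.1578]);yw=np.radians(-4.5);R=np.array([[np.cos(yw),-np.sin(yw)],[np.sin(yw),np.cos(yw)]])
st=lambda X:(R.T@(np.array(X)[:2]-o)*1e3).round(1)
print('tcp',st(s['tcp_pos']))
for n,p,z in[('back L',(234,184),.092),('back R',(414,184),.092),('g',(236,280),.048),('g',(409,280),.048),('gR up',(416,100),.048),('bar',(476,60),.08)]: print(n,st(onz(w,p,z)),onz(w,p,z))
E
```

```text
[ 0.51731545 -0.15111634  0.15656276]
tcp [   1.8 -309.7]
back L [ -52.  -260.8] [ 0.46746367 -0.09811998  0.092     ]
back R [  53.3 -260.6] [ 0.57247858 -0.10622287  0.092     ]
g [ -65.8 -338.4] [ 0.44765028 -0.17443379  0.048     ]
g [  65.  -338.2] [ 0.57805574 -0.18446818  0.048     ]
gR up [  64.2 -206.3] [ 0.58759293 -0.05292269  0.048     ]
bar [  96.1 -180.3] [ 0.62146805 -0.02948938  0.08      ]
```

Emit:
drive_tool(
  rows=[
    [-1,0,-2,45,0,0,0],
    [-1,0,0,48,0,0,0],
    [-1,15,0,0,0,0,0],
    [-1,8,0,0,0,0,0],
    [-1,8,0,0,0,0,0],
    [-1,8,0,0,0,0,0],
    [-1,8,0,0,0,0,0],
    [-1,10,0,0,0,0,0],
    [-1,10,0,0,0,0,0],
    [-1,10,0,0,0,0,0],
    [-1,10,0,0,0,0,0],
    [-1,10,0,0,0,0,0],
    [-1,10,0,0,0,0,0],
  ],
)

```text
time_s: 2.6
tcp_pos: [0.5223, -0.0433, 0.0605]
ee_rot: [0.734, 0.679, -0.0, -0.0]
ft_force: [1.3, -2.0, 0.4]
grip_width: 0.0007
```

Emit:
drive_tool(
  rows=[
    [-1,10,0,0,0,0,0],
    [-1,10,0,0,0,0,0],
    [-1,10,0,0,0,0,0],
    [-1,10,0,0,0,0,0],
    [-1,10,0,0,0,0,0],
    [-1,10,0,0,0,0,0],
    [-1,9,0,0,0,0,0],
    [-1,8,0,0,0,0,0],
    [-1,7,0,0,0,0,0],
    [-1,6,0,0,0,0,0],
    [-1,5,0,0,0,0,0],
    [-1,4,0,0,0,0,0],
    [-1,4,0,0,0,0,0],
    [-1,4,0,0,0,0,0],
    [-1,0,0,0,0,0,0],
  ],
)

```text
time_s: 4.1
tcp_pos: [0.5305, 0.0631, 0.0605]
ee_rot: [0.734, 0.68, 0.0, -0.0]
ft_force: [-0.3, 0.2, 0.9]
grip_width: 0.0005
```

```bash
python3 - <<'E'
from h import *
w=cap('wrist','w3');cap('scene','s3');d=cap('side','d3');crop(d,220,200,420,350,4,'d3c')
s=ctrl.read_state();print(s['ft_force'])
o=np.array([.5398,.1578]);yw=np.radians(-4.5);R=np.array([[np.cos(yw),-np.sin(yw)],[np.sin(yw),np.cos(yw)]])
print(R.T@(s['tcp_pos'][:2]-o))
E
```

```text
[-0.3834106  -0.51733727  0.06899312]
[-0.00182361 -0.09563544]
```

View pics/d3c.png

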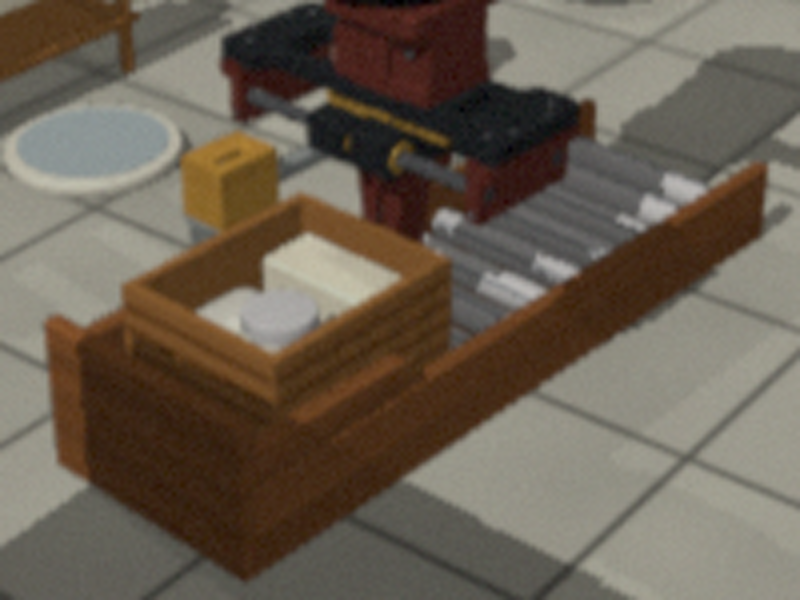

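View pics/w3.png

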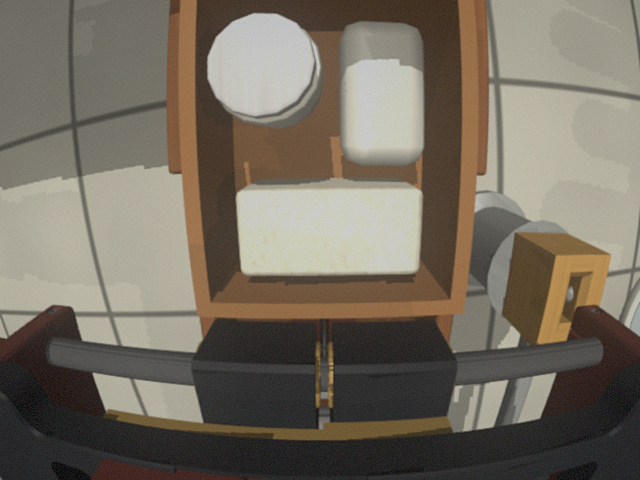

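Emit:
drive_tool(
  rows=[
    [-1,4,2,-8,0,0,0],
    [-1,4,0,0,0,0,0],
    [-1,4,0,0,0,0,0],
    [-1,4,0,0,0,0,0],
    [-1,4,0,0,0,0,0],
    [-1,3,0,0,0,0,0],
    [-1,0,0,0,0,0,0],
    [-1,0,0,0,0,0,0],
  ],
)

```text
time_s: 5.05
tcp_pos: [0.5342, 0.0856, 0.0683]
ee_rot: [0.734, 0.68, -0.0, -0.0]
ft_force: [-0.8, -0.2, -0.2]
grip_width: 0.0006
```

Emit:
drive_tool(
  rows=[
    [-1,3,0,0,0,0,0],
    [-1,3,0,0,0,0,0],
    [-1,0,0,0,0,0,0],
    [-1,0,0,0,0,0,0],
  ],
)

```text
time_s: 5.45
tcp_pos: [0.5338, 0.0883, 0.0684]
ee_rot: [0.734, 0.679, -0.003, 0.001]
ft_force: [-5.0, -12.0, 3.2]
grip_width: 0.0005
```

```bash
python3 - <<'E'
from h import *
w=cap('wrist','w4');d=cap('side','d4');crop(d,220,200,420,350,4,'d4c')
s=ctrl.read_state();print(s['ft_force'])
o=np.array([.5398,.1578]);yw=np.radians(-4.5);R=np.array([[np.cos(yw),-np.sin(yw)],[np.sin(yw),np.cos(yw)]])
print(R.T@(s['tcp_pos'][:2]-o))
E
```

```text
[ -4.72097615 -12.33608683   3.38450491]
[-0.00052437 -0.06981444]
```

View pics/d4c.png

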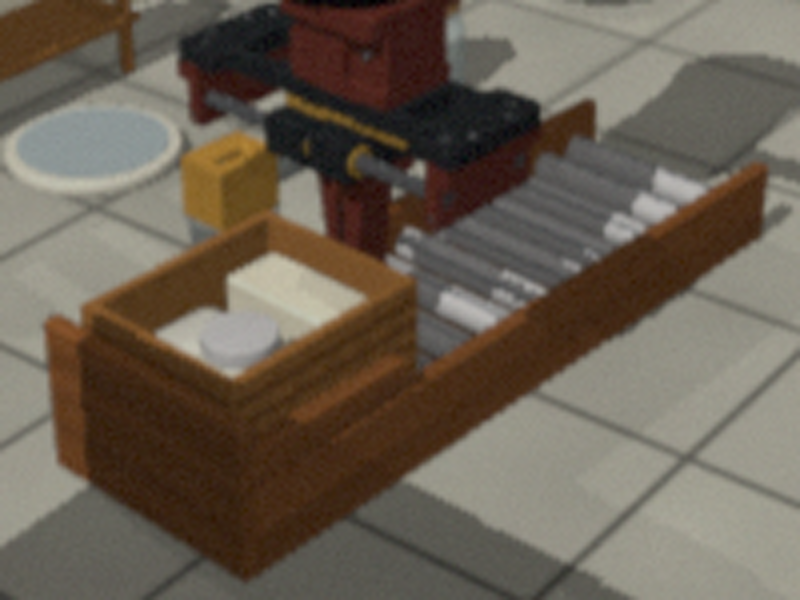

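View pics/w4.png

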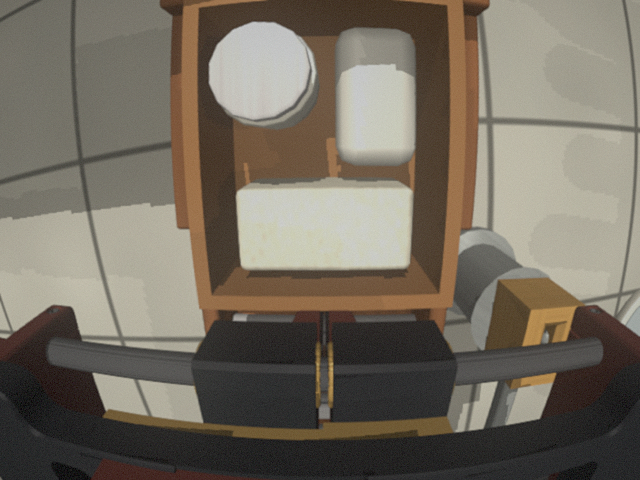

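Emit:
drive_tool(
  rows=[
    [-1,-3,0,0,0,0,0],
    [-1,-5,0,0,0,0,0],
    [-1,-12,0,0,0,0,0],
    [-1,-25,0,0,0,0,0],
    [-1,-20,0,-25,0,0,0],
    [-1,0,0,-45,0,0,0],
    [-1,0,0,-45,0,0,0],
    [-1,-45,0,-15,0,0,0],
    [-1,-45,0,0,0,0,0],
    [-1,-45,0,0,0,0,0],
    [-1,-45,0,0,0,0,0],
    [1,-45,0,0,0,0,0],
    [1,-45,0,0,0,0,0],
    [1,-45,0,0,0,0,0],
    [1,-45,0,0,0,0,0],
    [1,-45,10,0,0,0,0],
    [1,-35,0,0,0,0,-0.14],
    [1,0,0,0,0,0,-0.14],
    [1,0,0,0,0,0,-0.14],
    [1,0,0,0,0,0,0],
  ],
)

```text
time_s: 7.55
tcp_pos: [0.5054, -0.4138, 0.1983]
ee_rot: [0.576, 0.818, 0.0, -0.0]
ft_force: [0.2, -0.8, 0.5]
grip_width: 0.0687
```

```bash
python3 - <<'E'
from h import *
s=ctrl.read_state();print(s['tcp_pos'],s['ee_rot'],s['ft_force'],s['grip_width'])
w=cap('wrist','w5');s=cap('scene','s5');crop(s,220,190,440,310,3,'s5c')
E
```

```text
[ 0.50540691 -0.41382286  0.19827378] [ 5.75908479e-01  8.17514141e-01  1.00851722e-04 -2.07201666e-04] [ 0.21216408 -0.83077298  0.52726671] 0.06872161239849515
```

View pics/w5.png

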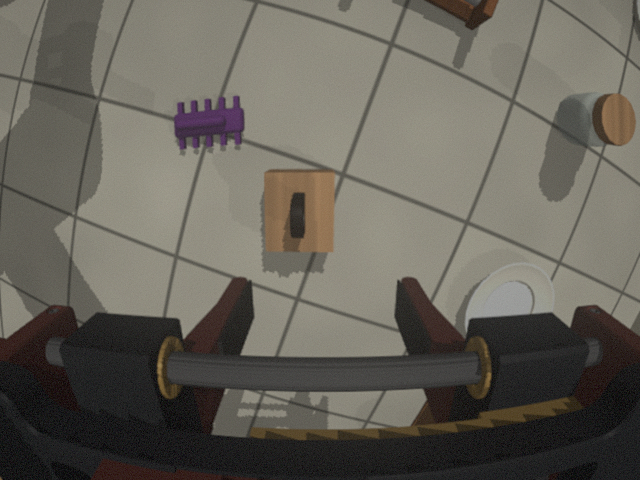

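View pics/s5c.png

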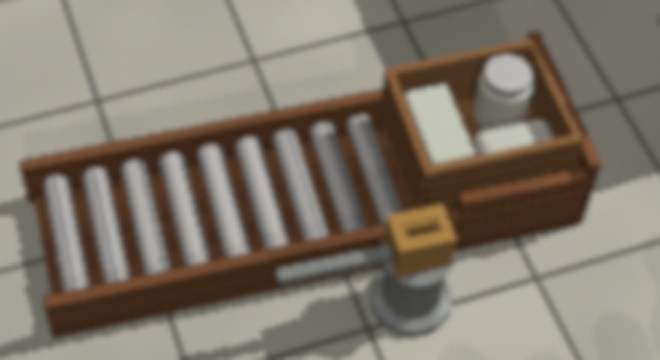

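```bash
cat > key.py <<'E'
from h import *
import sys
def meas(c,x0,y0,x1,y1,tag):
    im=c['image'][y0:y1,x0:x1].astype(int)
    hsv=cv2.cvtColor(c['image'][y0:y1,x0:x1],cv2.COLOR_RGB2HSV)
    dark=(hsv[...,2]<75).astype(np.uint8)
    n,l,st,ce=cv2.connectedComponentsWithStats(dark);i=1+np.argmax(st[1:,4])
    m=(l==i).astype(np.uint8);ct=max(cv2.findContours(m,0,1)[0],key=cv2.contourArea)
    r=cv2.minAreaRect(ct);print('key',st[i],ce[i]+[x0,y0],r)
    wood=((hsv[...,0]<20)&(hsv[...,1]>90)&(hsv[...,2]>80)).astype(np.uint8)|m
    wood=cv2.morphologyEx(wood,3,np.ones((5,5)));ctw=max(cv2.findContours(wood,0,1)[0],key=cv2.contourArea)
    ap=cv2.approxPolyDP(ctw,6,True)[:,0]+[x0,y0];print('wood',ap.tolist())
    crop(c,x0,y0,x1,y1,5,tag)
E
python3 - <<'E'
from key import *
w=load('w5');meas(w,250,155,350,270,'w5k')
E
```

```text
key [ 40  38  15  45 603] [296.96849088 215.76119403] ((47.0, 60.0), (44.0, 14.0), 90.0)
wood [[266, 172], [267, 250], [332, 251], [333, 171]]
```

View pics/w5k.png

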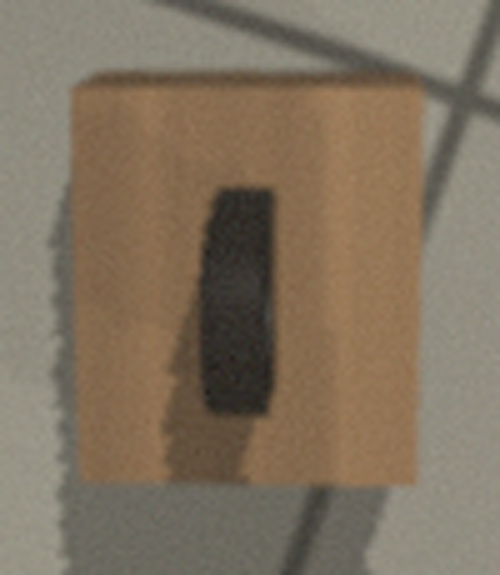

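Emit:
drive_tool(
  rows=[
    [1,-12,-25,20,0,0,0],
    [1,-12,-25,20,0,0,0],
    [1,0,0,0,0,0,0],
    [1,0,0,0,0,0,0],
  ],
)

```text
time_s: 8.05
tcp_pos: [0.4667, -0.4522, 0.1584]
ee_rot: [0.577, 0.817, 0.0, -0.0]
ft_force: [0.7, -0.3, -0.8]
grip_width: 0.0877
```

```bash
python3 - <<'E'
from key import *
s=ctrl.read_state();print(s['tcp_pos'],s['grip_width'])
w=cap('wrist','w6')
X=np.array([.485,-.40,.05]);p=proj(w,X).astype(int);print(p)
crop(w,p[0]-70,max(p[1]-70,0),p[0]+70,p[1]+70,5,'w6k')
E
```

```text
[ 0.46670579 -0.45216384  0.15840607] 0.08769848817567079
[372 183]
```

View pics/w6k.png

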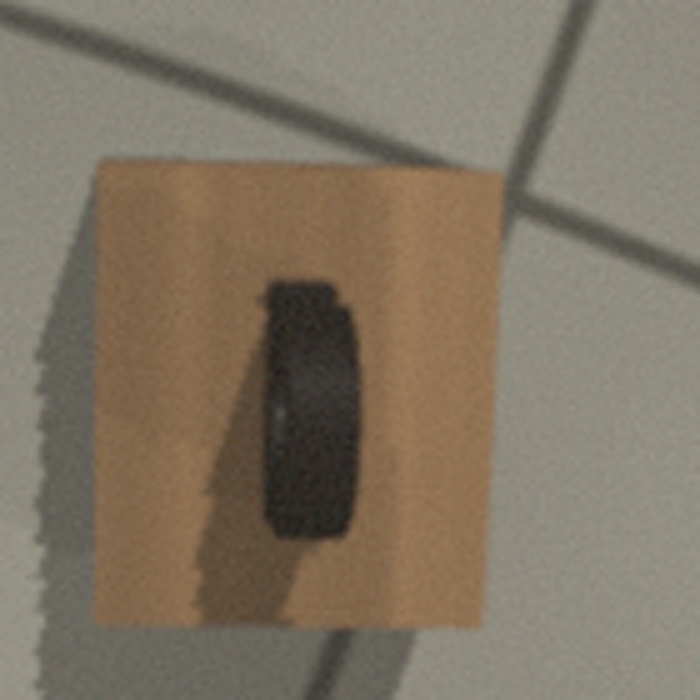

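```bash
python3 - <<'E'
from key import *
a=load('w5');b=load('w6')
A=lambda x,y:(250+x/5,155+y/5);B=lambda x,y:(302+x/5,113+y/5)
ca=[(75,88),(420,88),(417,483),(80,483)];cb=[(98,160),(503,173),(482,628),(97,626)]
P=[]
for p,q in zip(ca,cb):
    X,r=tri((a,A(*p)),(b,B(*q)));P.append(X);print(X,r[0])
P=np.array(P);
Pz=np.array([(onz(a,A(*p),.036)+onz(b,B(*q),.036))/2 for p,q in zip(ca,cb)]);print(Pz)
for Q in(P,Pz):
    y=(Q[0]+Q[1]-Q[2]-Q[3])/2;x=(Q[1]+Q[2]-Q[0]-Q[3])/2
    print('ctr',Q.mean(0),'yaw',np.degrees(np.arctan2(-y[0],y[1])),np.degrees(np.arctan2(x[1],x[0])),np.linalg.norm(y),np.linalg.norm(x))
for n,p,q in[('shoulder far end',(247,190),(302,284)),('mid',(238,310),(311,410)),('near end',(238,412),(312,538))]: print(n,tri((a,A(*p)),(b,B(*q))))
s=ctrl.read_state();M=Ro.from_quat(s['ee_rot']).as_matrix();print('tool y',M[:,1],np.degrees(np.arctan2(M[1,1],M[0,1])))
E
```

```text
[ 0.44236556 -0.38738263  0.03245978] 0.00038982522145612357
[ 0.49823184 -0.36792911  0.03799429] 0.0001468155951652751
[ 0.52177789 -0.43394579  0.03471006] 0.00014951337554968875
[ 0.46520401 -0.45300305  0.03770539] 5.788205432009031e-05
[[ 0.44257636 -0.3871131   0.036     ]
 [ 0.49849646 -0.36794926  0.036     ]
 [ 0.52150931 -0.43363959  0.036     ]
 [ 0.46523399 -0.45352172  0.036     ]]
ctr [ 0.48189483 -0.41056514  0.03571738] yaw 19.410748393038702 18.906348204191797 0.06979199926400616 0.059439704738892866
ctr [ 0.48195403 -0.41055592  0.036     ] yaw 19.071768984330557 19.188789217210132 0.06988548219347497 0.059397808404393244
shoulder far end (array([ 0.47644556, -0.3941518 ,  0.03601408]), [np.float64(6.04723222671603e-05), np.float64(6.047232226709224e-05)])
mid (array([ 0.48140976, -0.40953957,  0.05645653]), [np.float64(0.0004674583415916952), np.float64(0.0004674583415917628)])
near end (array([ 0.48717002, -0.42552394,  0.05879741]), [np.float64(0.0001397936983884435), np.float64(0.0001397936983885294)])
tool y [9.42204326e-01 3.35037562e-01 9.16496790e-04] 19.574830647005285
```

Emit:
drive_tool(
  rows=[
    [1,34,28,0,0,0,0.008],
    [1,0,0,40,0,0,0],
    [1,0,0,40,0,0,0],
    [1,0,0,20,0,0,0],
    [1,0,0,0,0,0,0],
    [1,0,0,0,0,0,0],
  ],
)

```text
time_s: 8.7
tcp_pos: [0.483, -0.4107, 0.0604]
ee_rot: [0.579, 0.815, -0.0, 0.001]
ft_force: [0.2, 0.5, 0.4]
grip_width: 0.0876
```

```bash
python3 - <<'E'
from key import *
s=ctrl.read_state();print(s['tcp_pos'],s['ee_rot'],s['ft_force'])
w=cap('wrist','w7')
E
```

```text
[ 0.48301595 -0.41074358  0.06035224] [ 5.79083277e-01  8.15267867e-01 -9.30471459e-06  9.29038978e-04] [0.19707928 0.48977003 0.37491158]
```

View pics/w7.png

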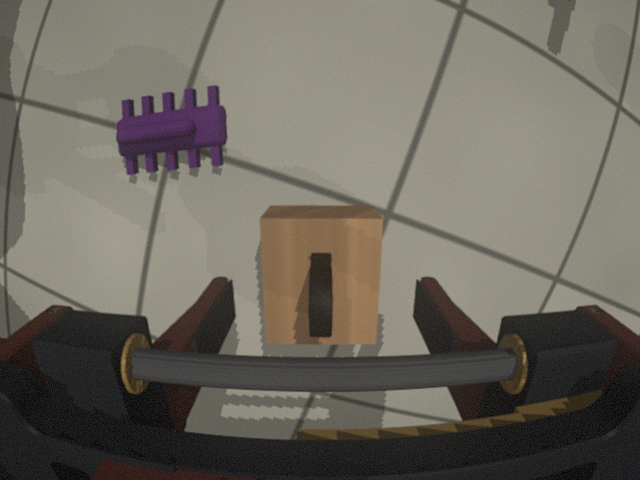

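Emit:
drive_tool(
  rows=[
    [1,0,-1,9,0,0,0],
    [1,0,0,0,0,0,0],
    [-1,0,0,0,0,0,0],
    [-1,0,0,0,0,0,0],
    [-1,0,0,0,0,0,0],
    [-1,0,0,0,0,0,0],
    [-1,0,0,0,0,0,0],
    [-1,0,0,0,0,0,0],
    [-1,0,0,0,0,0,0],
    [-1,0,0,0,0,0,0],
  ],
)

```text
time_s: 9.75
tcp_pos: [0.4809, -0.4113, 0.0496]
ee_rot: [0.579, 0.815, -0.0, -0.0]
ft_force: [1.2, 0.2, -0.2]
grip_width: 0.0275
```

```bash
python3 - <<'E'
from key import *
s=ctrl.read_state();print(s['tcp_pos'],s['ee_rot'],s['ft_force'],s['grip_width'])
w=cap('wrist','w8');crop(w,220,180,440,345,3,'w8c')
E
```

```text
[ 0.48091674 -0.41130915  0.04959937] [ 5.79327907e-01  8.15094580e-01 -1.14576107e-05 -3.93546304e-05] [ 1.22993166  0.18951622 -0.22471172] 0.027508947116819168
```

View pics/w8c.png

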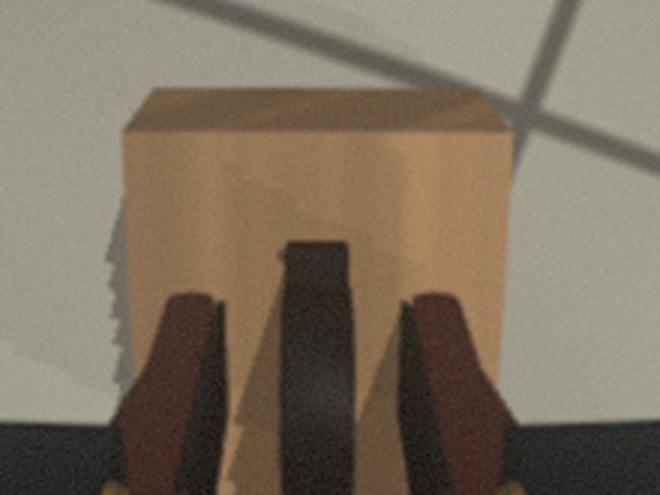

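Emit:
drive_tool(
  rows=[
    [-1,0,0,0,0,0,0],
    [-1,0,0,0,0,0,0],
    [-1,0,0,0,0,0,0],
    [-1,0,0,0,0,0,0],
    [-1,0,0,0,0,0,0],
    [-1,0,0,0,0,0,0],
    [-1,0,0,0,0,0,0],
  ],
)

```text
time_s: 10.5
tcp_pos: [0.481, -0.4113, 0.0496]
ee_rot: [0.579, 0.815, 0.0, -0.0]
ft_force: [0.0, -0.2, -0.4]
grip_width: 0.0094
```

```bash
python3 - <<'E'
from key import *
s=ctrl.read_state();print(s['tcp_pos'],s['ee_rot'],s['ft_force'],s['grip_width'])
E
```

```text
[ 0.48096435 -0.4112653   0.04962398] [ 5.79308428e-01  8.15108425e-01  2.44966224e-05 -8.23583127e-09] [ 0.00427713 -0.22775875 -0.35826006] 0.009439465269791893
```

Emit:
drive_tool(
  rows=[
    [-1,0,0,-10,0,0,0],
    [-1,0,0,-25,0,0,0],
    [-1,0,0,-30,0,0,0],
    [-1,0,0,-35,0,0,0.137],
    [-1,0,0,-35,0,0,0.137],
    [-1,0,0,-35,0,0,0.138],
    [-1,42,11,0,0,0,0],
    [-1,42,11,0,0,0,0],
    [-1,42,11,0,0,0,0],
    [-1,42,11,0,0,0,0],
    [-1,42,11,0,0,0,0],
    [-1,42,11,0,0,0,0],
    [-1,42,11,0,0,0,0],
    [-1,42,11,0,0,0,0],
    [-1,42,12,0,0,0,0],
    [-1,42,12,0,0,0,0],
    [-1,0,0,0,0,0,0],
    [-1,0,0,0,0,0,0],
    [-1,0,0,0,0,0,0],
  ],
)

```text
time_s: 12.4
tcp_pos: [0.6247, -0.0021, 0.2201]
ee_rot: [0.734, 0.679, -0.0, 0.0]
ft_force: [0.3, -0.6, 0.3]
grip_width: 0.0098
```

```bash
python3 - <<'E'
from key import *
s=ctrl.read_state();print(s['tcp_pos'],s['ee_rot'],s['ft_force'],s['grip_width'])
w=cap('wrist','w9');d=cap('side','d9');c=cap('scene','s9')
p=proj(d,s['tcp_pos']).astype(int);print(p);crop(d,p[0]-50,p[1]-30,p[0]+50,p[1]+60,6,'d9c')
E
```

```text
[ 0.62473605 -0.00209037  0.22010653] [ 7.34069297e-01  6.79074494e-01 -8.44448456e-05  3.02886583e-04] [ 0.29990105 -0.55181776  0.25739339] 0.009771754581288228
[301 173]
```

View pics/w9.png

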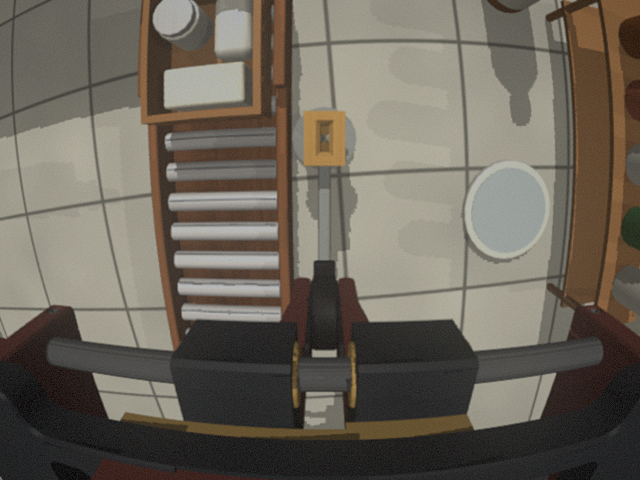

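View pics/d9c.png

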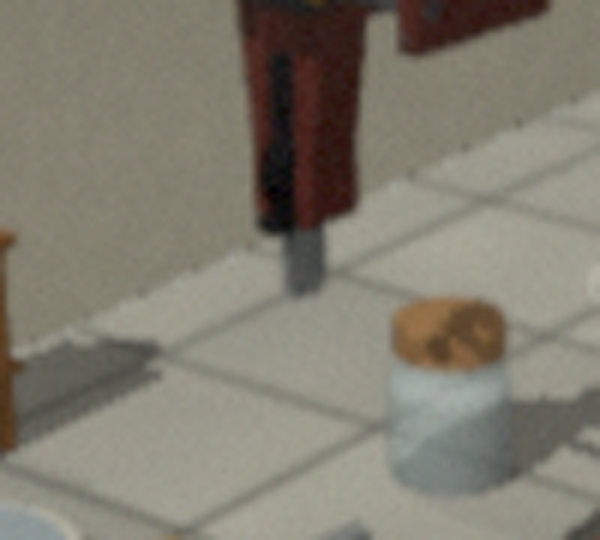

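Emit:
drive_tool(
  rows=[
    [-1,15,0,15,0,0,0],
    [-1,15,0,15,0,0,0],
    [-1,0,0,0,0,0,0],
    [-1,0,0,0,0,0,0],
    [-1,0,0,0,0,0,0],
  ],
)

```text
time_s: 13.05
tcp_pos: [0.6273, 0.0288, 0.1898]
ee_rot: [0.734, 0.679, -0.0, 0.0]
ft_force: [-0.2, 0.3, -0.2]
grip_width: 0.01
```

```bash
python3 - <<'E'
from key import *
s=ctrl.read_state();print(s['tcp_pos'],s['ee_rot'],s['ft_force'],s['grip_width'])
w=cap('wrist','w10');w9=load('w9')
K=np.array([.631,.0722,.1])
for n,c in(('w9',w9),('w10',w)):
    p=proj(c,K).round().astype(int);print(n,p,p-40);crop(c,p[0]-40,p[1]-40,p[0]+40,p[1]+40,7,n+'k')
a=cv2.imread('pics/w9k.png');b=cv2.imread('pics/w10k.png');print(a.shape,b.shape)
cv2.imwrite('pics/k910.png',cv2.resize(np.hstack([a,b]),(800,400),interpolation=cv2.INTER_AREA))
E
```

```text
[0.62727652 0.02882372 0.18983023] [ 7.33683820e-01  6.79491000e-01 -2.15999067e-05  1.78989985e-04] [-0.18184559  0.3062754  -0.24572825] 0.00996795306710456
w9 [324 138] [284  98]
w10 [324 186] [284 146]
(560, 560, 3) (560, 560, 3)
```

View pics/k910.png

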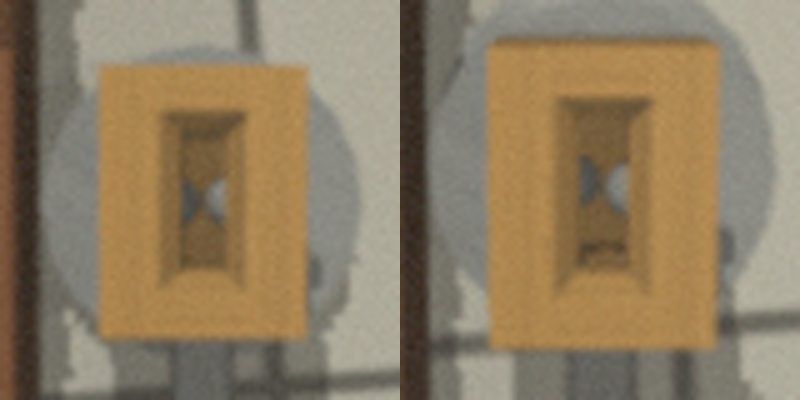

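View pics/w10.png

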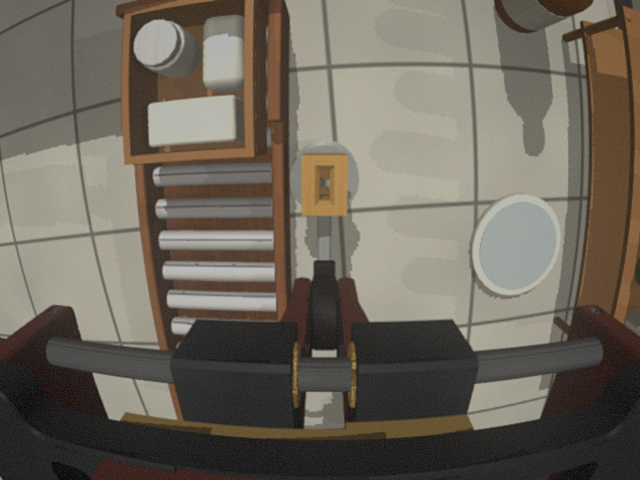

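```bash
python3 - <<'E'
from key import *
a=load('w9');b=load('w10')
A=lambda x,y:(284+(x-2)/5,98+(y-2)/5);B=lambda x,y:(284+(x-2)/5,146+(y-2)/5)
sets=dict(plug=([(98,65),(307,65),(307,338),(98,338)],[(88,40),(320,42),(317,348),(89,348)]),fun=([(161,112),(246,112),(246,288),(161,288)],[(157,98),(252,98),(252,294),(157,294)]))
for n,(ca,cb) in sets.items():
    P=np.array([tri((a,A(*p)),(b,B(*q)))[0] for p,q in zip(ca,cb)])
    Pa=np.array([onz(a,A(*p),.1) for p in ca]);Pb=np.array([onz(b,B(*p),.1) for p in cb])
    for Q in(P,Pa,Pb):
        y=(Q[0]+Q[1]-Q[2]-Q[3])/2;x=(Q[1]+Q[2]-Q[0]-Q[3])/2
        print(n,Q.mean(0),'yaw',np.degrees(np.arctan2(-y[0],y[1])),np.degrees(np.arctan2(x[1],x[0])),np.linalg.norm(y),np.linalg.norm(x))
s=ctrl.read_state();M=Ro.from_quat(s['ee_rot']).as_matrix();print('tool y yaw',np.degrees(np.arctan2(M[1,1],M[0,1])), s['tcp_pos'])
D=np.array([.6313,.0725,.1])-s['tcp_pos'];print('in tool',M.T@D*1e3)
E
```

```text
plug [0.63128283 0.07266504 0.09667586] yaw -4.444398640556801 -4.615483017614128 0.040746174179029204 0.03047799529022803
plug [0.63122512 0.07246771 0.1       ] yaw -4.463900460938133 -4.4604288141392425 0.03990571881426294 0.030154984507866273
plug [0.63138102 0.07284835 0.1       ] yaw -4.577119370151851 -4.654745127407088 0.04049561892678615 0.029991772281044552
fun [0.6314403  0.07263141 0.09900896] yaw -4.431058132355417 -4.4375565391669936 0.02579581999150373 0.012348045166933337
fun [0.63137862 0.07260691 0.1       ] yaw -4.4612342354151755 -4.4545850838070855 0.025678192648894788 0.012239789963120975
fun [0.63149986 0.07272316 0.1       ] yaw -4.385469917857446 -4.404453969737935 0.02579539753368508 0.012360554867285347
tool y yaw -4.4079377493919045 [0.62739274 0.02865646 0.19017338]
in tool [44.0295259   0.45364084 90.1662654 ]
```

Emit:
drive_tool(
  rows=[
    [-1,22,0.5,0,0,0,0],
    [-1,22,0,0,0,0,0],
    [-1,0,0,20,0,0,0],
    [-1,0,0,16,0,0,0],
    [-1,0,0,0,0,0,0],
    [-1,0,0,0,0,0,0],
    [-1,0,0,0,0,0,0],
  ],
)

```text
time_s: 13.8
tcp_pos: [0.6315, 0.0721, 0.1547]
ee_rot: [0.734, 0.679, 0.001, 0.0]
ft_force: [-0.6, 0.8, -0.0]
grip_width: 0.0096
```

```bash
python3 - <<'E'
from key import *
s=ctrl.read_state();M=Ro.from_quat(s['ee_rot']).as_matrix();print(s['tcp_pos'],s['ft_force'])
print(M.T@(np.array([.6314,.0726,.1])-s['tcp_pos'])*1e3)
w=cap('wrist','w11');d=cap('side','d11');c=cap('scene','s11')
for cc,n in((d,'d11'),(c,'s11')):
    p=proj(cc,np.array([.6314,.0726,.1])).astype(int);print(p);crop(cc,p[0]-40,p[1]-40,p[0]+40,p[1]+40,5,n+'c')
crop(w,260,200,390,340,5,'w11c') 
cv2.imwrite('pics/c11.png',np.hstack([cv2.imread('pics/d11c.png'),cv2.imread('pics/s11c.png')]))
E
```

```text
[0.63148409 0.07208622 0.15469481] [-0.64043338  0.76380742 -0.04205336]
[ 0.49806628 -0.19865564 54.69465794]
[276 237]
[358 264]
```

View pics/c11.png

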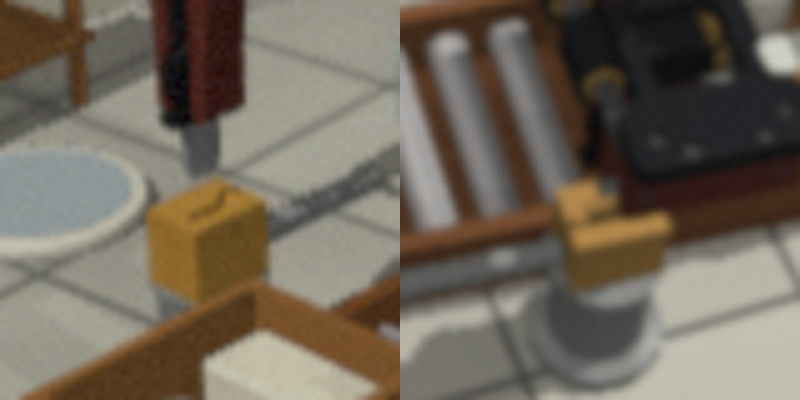

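View pics/w11.png

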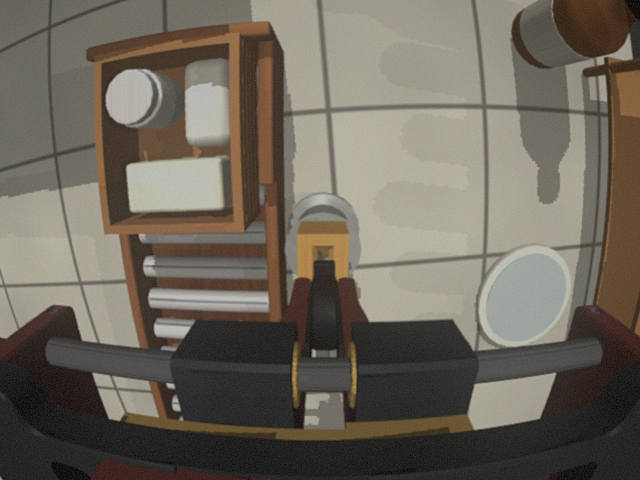

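Emit:
drive_tool(
  rows=[
    [-1,0.5,0,8,0,0,0],
    [-1,0,0,4,0,0,0],
    [-1,0,0,3,0,0,0],
    [-1,0,0,3,0,0,0],
    [-1,0,0,0,0,0,0],
    [-1,0,0,0,0,0,0],
  ],
)

```text
time_s: 14.55
tcp_pos: [0.6311, 0.0731, 0.1356]
ee_rot: [0.734, 0.679, -0.0, -0.0]
ft_force: [1.1, 0.3, -0.5]
grip_width: 0.0097
```

```bash
python3 -c "
from key import *
s=ctrl.read_state();M=Ro.from_quat(s['ee_rot']).as_matrix();print(s['tcp_pos'],s['ft_force'],s['ft_torque'],s['grip_width'])
print(M.T@(np.array([.6314,.0726,.1])-s['tcp_pos'])*1e3)"
```

```text
[0.6311279  0.07308296 0.13557918] [ 1.06207055  0.25863544 -0.45693362] [-0.06043214  0.01303351 -0.02401004] 0.009707982203554654
[-0.45936174  0.31383278 35.5791508 ]
```

Emit:
drive_tool(
  rows=[
    [-1,0,0,2,0,0,0],
    [-1,0,0,2,0,0,0],
    [-1,0,0,2,0,0,0],
    [-1,0,0,2,0,0,0],
    [-1,0,0,0,0,0,0],
  ],
)

```text
time_s: 15.05
tcp_pos: [0.6306, 0.073, 0.1268]
ee_rot: [0.734, 0.679, -0.001, -0.001]
ft_force: [-2.0, -0.4, -0.2]
grip_width: 0.0098
```

Emit:
drive_tool(
  rows=[
    [-1,0,0,2,0,0,0],
    [-1,0,0,2,0,0,0],
    [-1,0,0,2,0,0,0],
    [-1,0,0,0,0,0,0],
  ],
)

```text
time_s: 15.45
tcp_pos: [0.6314, 0.073, 0.1214]
ee_rot: [0.734, 0.679, 0.0, 0.0]
ft_force: [-1.4, -0.1, 0.0]
grip_width: 0.0098
```

Emit:
drive_tool(
  rows=[
    [-1,0,0,2,0,0,0],
    [-1,0,0,2,0,0,0],
    [-1,0,0,0,0,0,0],
  ],
)

```text
time_s: 15.75
tcp_pos: [0.6318, 0.0729, 0.1174]
ee_rot: [0.734, 0.679, 0.001, 0.001]
ft_force: [1.8, -1.4, 0.3]
grip_width: 0.0096
```

```bash
python3 - <<'E'
from key import *
s=ctrl.read_state();M=Ro.from_quat(s['ee_rot']).as_matrix();print(s['tcp_pos'],s['ft_force'])
d=cap('side','d12')
p=proj(d,np.array([.6314,.0726,.1])).astype(int);crop(d,p[0]-40,p[1]-50,p[0]+40,p[1]+30,7,'d12c')
w=cap('wrist','w12');crop(w,260,200,390,340,5,'w12c') 
E
```

```text
[0.63181535 0.07292629 0.11742473] [ 1.82453543 -1.44233318  0.25513099]
```

View pics/d12c.png

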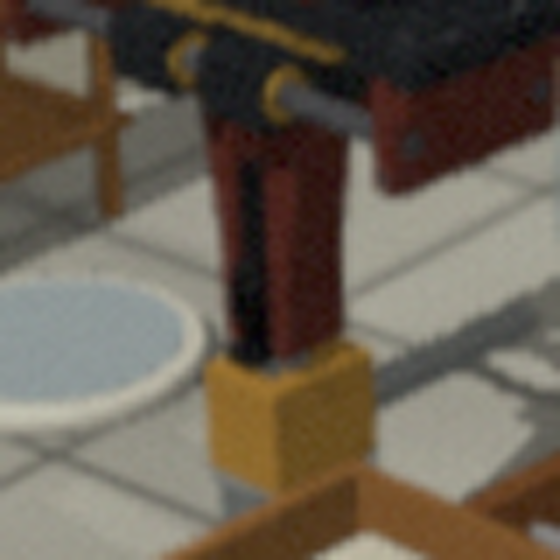

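View pics/w12c.png

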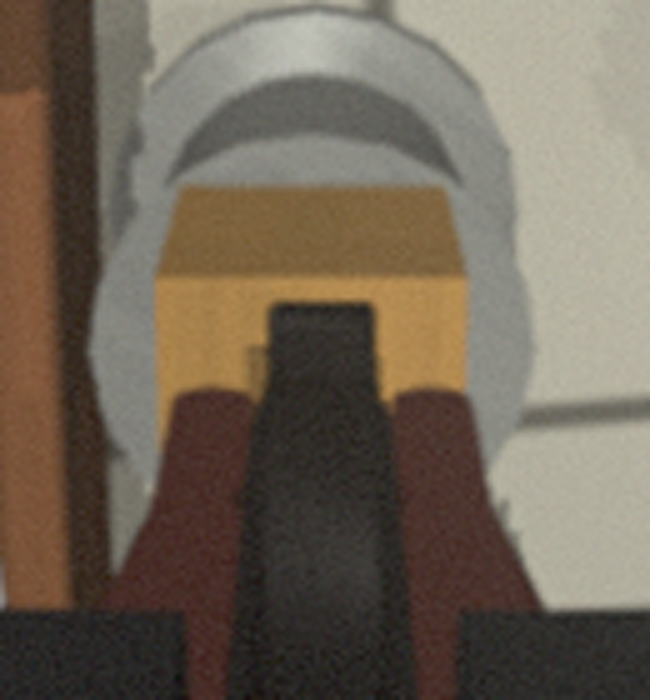

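Emit:
drive_tool(
  rows=[
    [-1,0,0,2,0,0,0],
    [-1,0,0,2,0,0,0],
    [-1,0,0,0,0,0,0],
  ],
)

```text
time_s: 16.15
tcp_pos: [0.6316, 0.073, 0.1136]
ee_rot: [0.734, 0.679, 0.0, 0.0]
ft_force: [3.9, -1.5, 0.7]
grip_width: 0.0095
```

Emit:
drive_tool(
  rows=[
    [-1,0,0,1,0,0,0],
    [-1,0,0,1,0,0,0],
    [-1,0,0,0,0,0,0],
  ],
)

```text
time_s: 16.45
tcp_pos: [0.6317, 0.073, 0.1136]
ee_rot: [0.734, 0.679, 0.001, 0.001]
ft_force: [0.4, -1.5, 7.5]
grip_width: 0.0101
```

Emit:
drive_tool(
  rows=[
    [-1,0,0,2,0,0,0],
    [-1,0,0,2,0,0,0],
    [-1,0,0,0,0,0,0],
  ],
)

```text
time_s: 16.75
tcp_pos: [0.6317, 0.073, 0.1133]
ee_rot: [0.734, 0.679, 0.002, 0.002]
ft_force: [-6.4, -1.9, 20.9]
grip_width: 0.01
```

```bash
python3 - <<'E'
from key import *
s=ctrl.read_state();M=Ro.from_quat(s['ee_rot']).as_matrix();print(s['tcp_pos'],s['ft_force'],s['grip_width'])
d=cap('side','d13')
p=proj(d,np.array([.6314,.0726,.1])).astype(int);crop(d,p[0]-40,p[1]-50,p[0]+40,p[1]+30,7,'d13c')
w=cap('wrist','w13');crop(w,260,200,390,340,4,'w13c') 
E
```

```text
[0.63172142 0.07298796 0.11333868] [-6.39421486 -1.86244048 20.94021952] 0.010014639826597865
```

View pics/d13c.png

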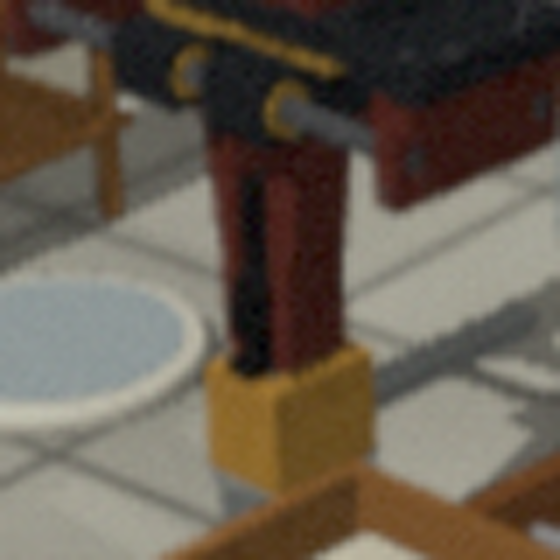

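View pics/w13c.png

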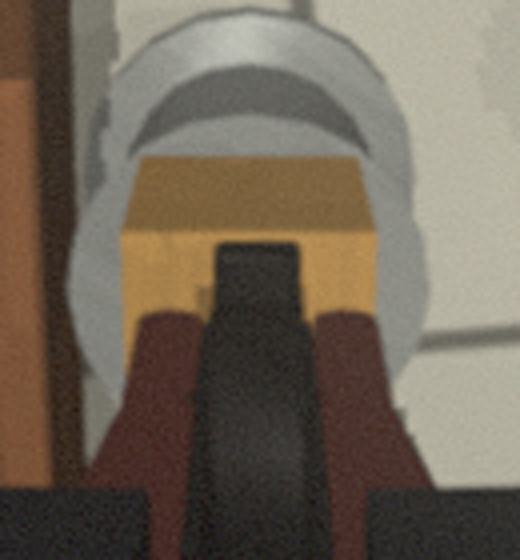

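Emit:
drive_tool(
  rows=[
    [-1,0,0,-3,0,0,0],
    [-1,0,0,0,0,0,0.08],
    [-1,0,0,0,0,0,0.1],
    [-1,0,0,0,0,0,0.1],
    [-1,0,0,0,0,0,0.1],
    [-1,0,0,0,0,0,0.1],
    [-1,0,0,0,0,0,0.1],
    [-1,0,0,0,0,0,0.1],
    [-1,0,0,0,0,0,0],
  ],
)

```text
time_s: 17.75
tcp_pos: [0.6313, 0.0725, 0.1135]
ee_rot: [0.919, 0.394, 0.001, 0.001]
ft_force: [-1.6, -3.8, 11.7]
grip_width: 0.0098
```

```bash
cat > chk.py <<'E'
from key import *
import sys
t=sys.argv[1]
s=ctrl.read_state();M=Ro.from_quat(s['ee_rot']).as_matrix();print(s['tcp_pos'],s['ft_force'],s['ft_torque'],s['grip_width'],'yaw',np.degrees(np.arctan2(M[1,1],M[0,1])),s['qpos'])
w=cap('wrist','w'+t);c=cap('scene','s'+t);d=cap('side','d'+t);crop(c,240,190,440,310,4,'s'+t+'c')
p=proj(d,np.array([.6,.0726,.1])).astype(int);crop(d,p[0]-80,p[1]-60,p[0]+80,p[1]+60,5,'d'+t+'c')
E
python3 chk.py 14
```

```text
[0.63132599 0.07249771 0.1134782 ] [-1.60015507 -3.79441918 11.67941016] [-0.65001313  0.46809501  0.0346768 ] 0.0097517242195596 yaw -43.5496519556134 [ 6.13857899e-02  1.93188490e-01  1.33148632e+00 -1.09151684e-03
  1.61492099e+00  8.21420592e-01]
```

View pics/s14c.png

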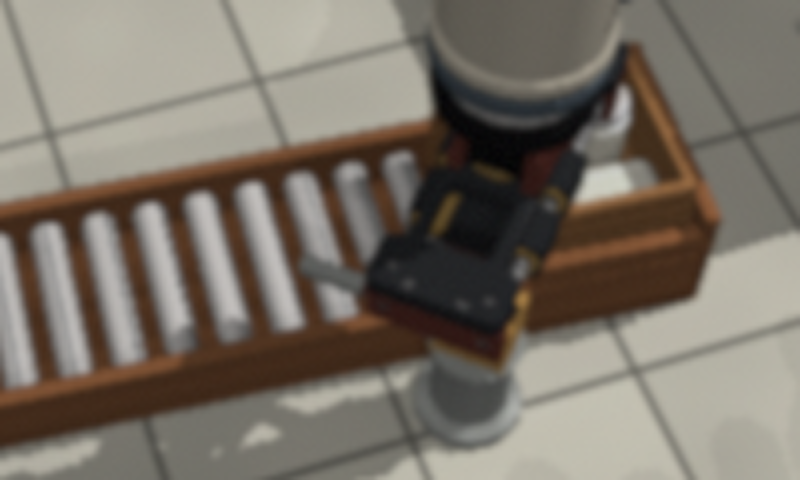

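View pics/d14c.png

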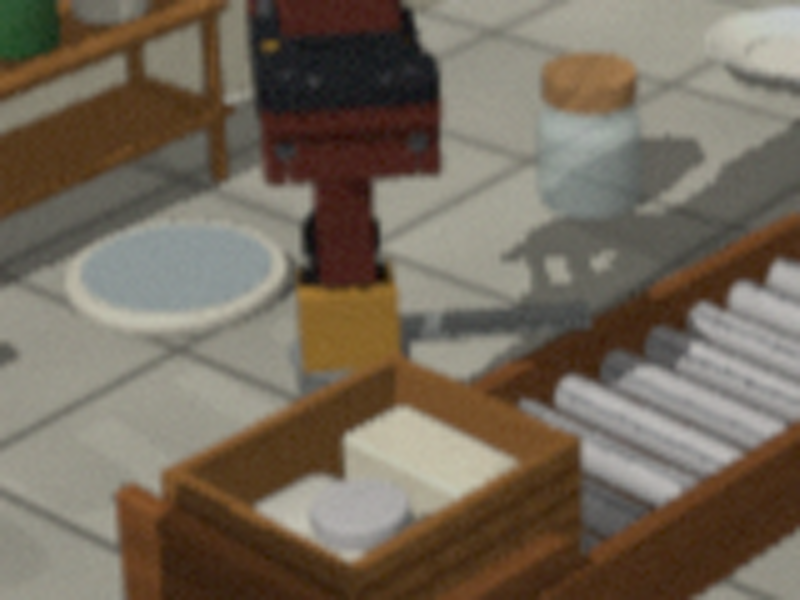

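View pics/w14.png

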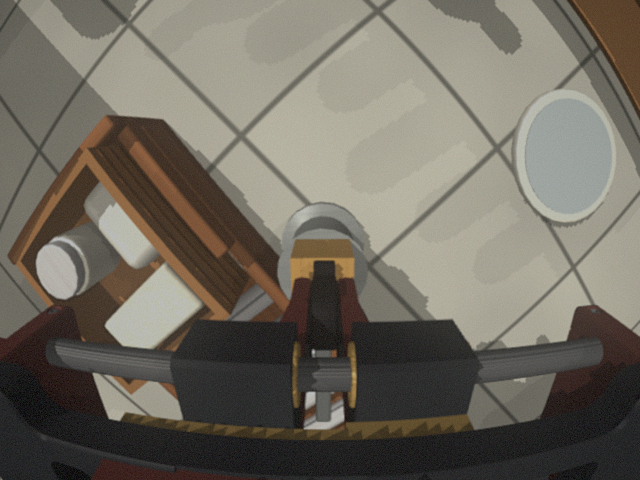

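Emit:
drive_tool(
  rows=[
    [-1,0,0,0,0,0,0.1],
    [-1,0,0,0,0,0,0.1],
    [-1,0,0,0,0,0,0.1],
    [-1,0,0,0,0,0,0.1],
    [-1,0,0,0,0,0,0.1],
    [-1,0,0,0,0,0,0.1],
    [-1,0,0,0,0,0,0.1],
    [-1,0,0,0,0,0,0.1],
    [-1,0,0,0,0,0,0.1],
    [-1,0,0,0,0,0,0.1],
    [-1,0,0,0,0,0,0],
    [-1,0,0,0,0,0,0],
  ],
)

```text
time_s: 19.1
tcp_pos: [0.6307, 0.073, 0.1135]
ee_rot: [0.996, -0.093, 0.0, 0.0]
ft_force: [-5.6, -1.5, 12.6]
grip_width: 0.0099
```

```bash
python3 chk.py 15
```

```text
[0.63068838 0.07302749 0.11345442] [-5.59145    -1.54216233 12.58458671] [-0.33799049  0.93141072  0.12651703] 0.009889997537160232 yaw -100.66055674308748 [ 6.18081690e-02  1.92961500e-01  1.33178300e+00 -2.03676144e-04
  1.61633370e+00  1.81865697e+00]
```

View pics/s15c.png

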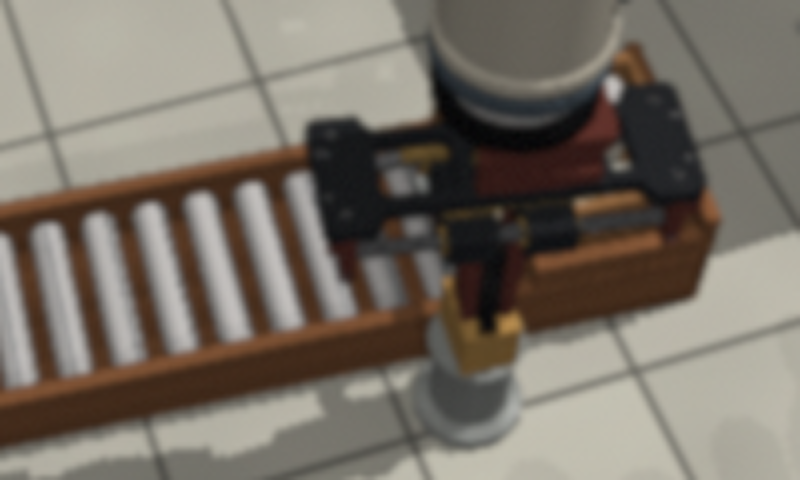

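View pics/d15c.png

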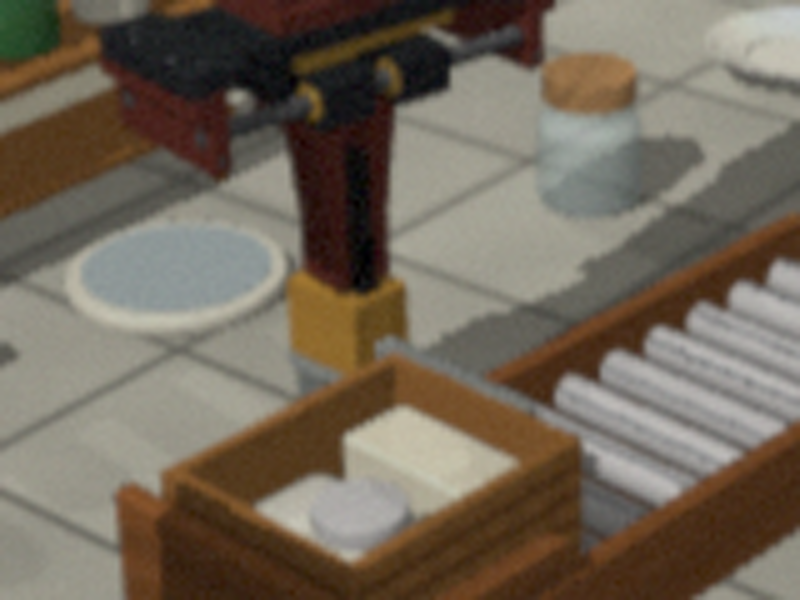

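View pics/w15.png

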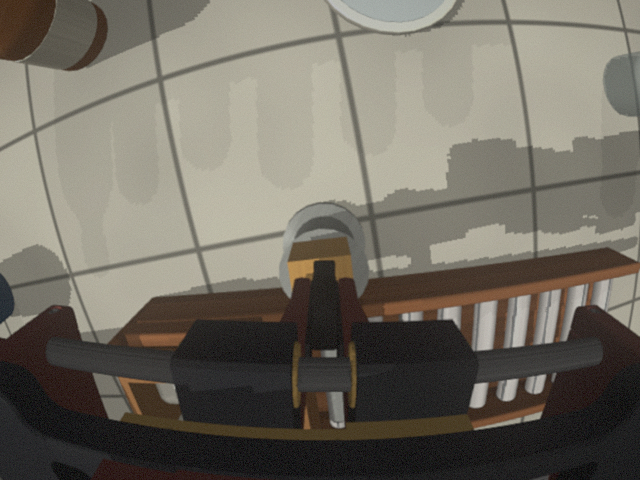

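Emit:
drive_tool(
  rows=[
    [-1,0,0,0,0,0,0.04],
    [-1,0,0,0,0,0,0.04],
    [-1,0,0,0,0,0,0.02],
    [-1,0,0,0,0,0,0],
    [-1,0,0,0,0,0,0],
    [-1,0,0,0,0,0,0],
  ],
)

```text
time_s: 19.85
tcp_pos: [0.6308, 0.0734, 0.1135]
ee_rot: [0.99, -0.142, 0.0, -0.0]
ft_force: [-4.3, -1.8, 12.7]
grip_width: 0.0096
```

```bash
python3 chk.py 16; python3 - <<'E'
from h import *
a=load('w16');K=np.array([.6314,.0726,.1])
crop(a,260,220,390,340,5,'w16k')
E
```

```text
[0.63076082 0.07344537 0.11349129] [-4.32817783 -1.78148573 12.73969049] [-0.19000673  0.90179625  0.40874032] 0.009550295387829586 yaw -106.33765928926057 [6.21590041e-02 1.92960021e-01 1.33171925e+00 3.58902236e-04
 1.61608556e+00 1.91811788e+00]
```

View pics/w16k.png

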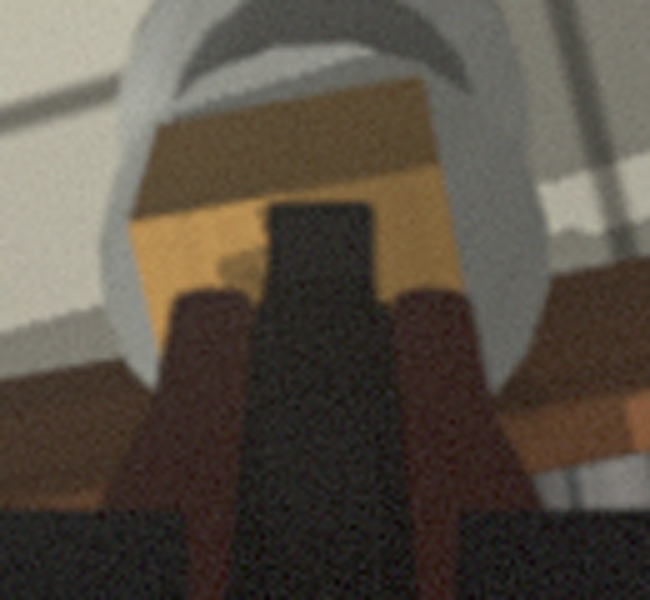

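View pics/d16c.png

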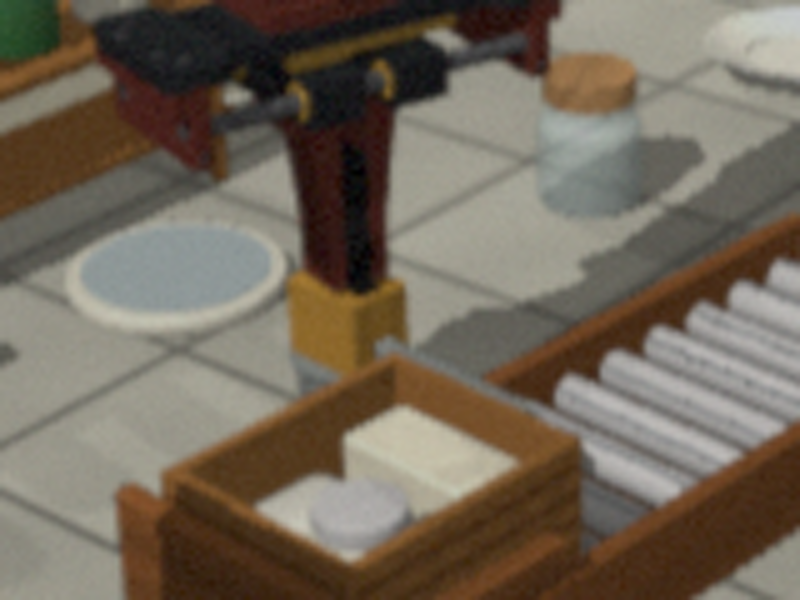

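View pics/s16.png

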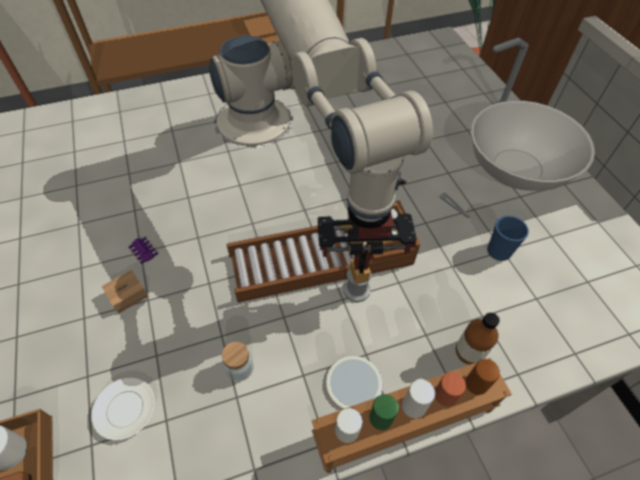

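```bash
python3 - <<'E'
from h import *
s0=load('s1');s1=load('s16');d0=load('d1');d1=load('d16')
for n,a,b,box in[('clip',s0,s1,(125,230,165,270)),('cup',s0,s1,(485,215,530,262)),('jar',s0,s1,(218,340,258,382)),('tweez',s0,s1,(438,190,472,218)),('jar d',d0,d1,(310,190,342,228)),('tweez d',d0,d1,(185,385,240,415))]:
    x0,y0,x1,y1=box
    print(n,np.abs(a['image'][y0:y1,x0:x1].astype(int)-b['image'][y0:y1,x0:x1]).mean().round(2))
# caddy: back rim corners / far corner in side view
E
python3 - <<'E'
import sys;sys.path.insert(0,'.')
from h import *
d=load('d16');o=np.array([.5398,.1578]);yw=np.radians(-4.5);R=np.array([[np.cos(yw),-np.sin(yw)],[np.sin(yw),np.cos(yw)]])
p=proj(d,np.array([.6,.0726,.1])).astype(int)
for q in[(397,362),(580,440),(165,475)]:
    X=onz(d,(p[0]-80+q[0]/5,p[1]-60+q[1]/5),.092);print('caddy rim corner st',R.T@(X[:2]-o)*1e3)
for q in[(380,340),(590,462)]:
    X=onz(d,(p[0]-80+q[0]/5,p[1]-60+q[1]/5),.08);print('bar st',R.T@(X[:2]-o)*1e3)
E
```

```text
clip 42.82
cup 0.58
jar 5.51
tweez 0.49
jar d 6.28
tweez d 2.09
caddy rim corner st [ 41.9857965  -53.04990909]
caddy rim corner st [-51.00969909 -57.57720395]
caddy rim corner st [44.95381743 62.02133437]
bar st [ 75.72569181 -75.7355357 ]
bar st [-51.31230662 -62.93331204]
```

```bash
python3 -c "
from station import ctrl
print(ctrl.finish_job()); s=ctrl.read_state(); print(s['time_s'],s['ft_force'],s['ft_torque'],s['grip_width'])"
```

```text
the job is handed in; nothing more can be done
None
the job is handed in; nothing more can be done
```

I pushed the caddy home along the rollers and seated the key in the lock. I then turned the key clockwise until the bar was across behind the caddy. The job is handed in with the key still gripped and held turned, at about 20 s of the 70 s.

**Last checks before handing in:**
- **Caddy:** the fingers reached the position predicted for home and met about 13 N from the end board. The last side view, read at rim height, puts the rim's front edge at about y = +62 mm and its back edge at about -53 to -58 mm in the station frame. That is within the 10 mm allowed.
- **Key:** it stopped at the full-depth height, with the shoulder on the plug, and took a 21 N push without moving further. I felt no clear jump from the pins. The forces I read, at the end of each move, stayed near zero until it seated.
- **Turn:** the hand turned about 102°. The hold torque rose to 0.41 N m, well above the 0.13 N m spring, so the plug is on its stop. The pictures show the bar across the track behind the caddy. The bar's far end was my roughest reading, at y about -63 mm where I expected -78.
- **Hand:** the fingertips should be about 2.5 mm above the plug, so only the key is touched. That gap comes from the measured pose; I did not see it directly.
- **Bystanders:** jar, clip, tweezers and cup look unmoved. A comparison of the first and last pictures flagged the clip strongly, which I put down to the arm's shadow, as the clip stands at the same place in both.

After handing in, the state could no longer be read.

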